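Hand-tighten an adjuster lock ring while a key holds the barrel

ROBOT

A 6-joint arm with a two-finger parallel gripper is mounted at the origin on the work surface; the furniture and walls round the work are solid. World frame = base frame: x ahead of the robot, y to its left, z up, the work surface at z = 0. Lengths are in mm, angles in rad, forces in N, time in s.
With the tool pointing down it reaches from about 325 to 750 mm from the base axis. Payload 7.6 kg.
Tool frame: the origin (TCP) lies between the finger pads; the fingertips stand 25 mm ahead of it and the grasp point (between the pads) lies 6 mm ahead of it; z points along the fingers, x is the direction in which the jaws open and shut, and the axes are right-handed (so a half turn about z gives the same grasp; the last joint's range is limited). The gripper opens to 85 mm and grips with 20 to 120 N. Pads are 22 mm wide; open, the fingers measure 114 mm over their backs; the gripper's body (76 mm by 85 mm) begins 54 mm behind the grasp point. The pads swing forward as they close: fully open they stand 13 mm farther back than shut.
Start: joints at [1.17, 0.052, 1.401, -0, 1.689, -0.07], TCP at [170.503, 496.56, 256.323] pointing down, gripper open.
Joint ranges: [-2.9, 2.9], [-0.91, 2.17], [0.12, 2.37], [-1.06, 4.2], [0.26, 2.73], [-2.93, 2.93]. Speed limits (rad/s): [2.57, 2.57, 3.01, 3.14, 3.14, 3.14].

INTERFACE

Orientations are given as a rotation vector (axis times angle).
In Python, from bench import * gives the robot as it stands.
- The arm moves only by the tool jog_arm, never from a script. Its argument "increments" is text: rows parted by semicolons, each of 7 numbers parted by spaces: the turn, a rotation vector about the world's x, y, z in rad, then the shift along the world's x, y, z in m, then the finger opening in m, from 0 to 0.0854. In form: rx ry rz tx ty tz grip; .... A call has 1 to 5 rows; each row is the pose to reach, as a shift and turn from the pose commanded when the call began; what a row does not reach only later rows make up. A row lasts 1/12 s, in which the tool goes at most 41.7 mm and 7.16 degrees, less where a joint would pass 70% of its speed; a pose out of reach is approached as far as the arm can. A call with a gripper value outside its range is refused whole. The fingers move at their own pace and stop on an object; the grip force is fixed at half the most. Time passes only in rows, so rows that repeat a pose let the fingers close. It gives the time, the measured TCP pose, the force and the opening at its end, in the units of the state.
- sense(): the state, without advancing time (a new reading comes with each control period).
- snapshot(name): name is "scene" or "top" or "wrist"; returns the picture (480x640x3 uint8, red, green, blue); there is no depth.
- camera_model(name): a dict with "vfov" (degrees; the focal length in pixels is half the picture's height over the tangent of half this angle, whatever the lens; pixels are square), "cx", "cy" (the principal point, pixels), "R" (3x3) and "t" (3): a world point X has camera coordinates R X + t. Camera axes: x right, y down, z forward; pixel columns grow to the right and rows downward; lengths in mm; the calibration is good to about 2 mm. A picture is of the moment at which its call begins: read the wrist's pose just before it. camera_model takes no time and is no camera call; for the wrist camera it gives the pose at the moment of the call.
- sign_off(): hands the job in, once; it reports no verdict.
The state is a dict: "t": time; "qpos": joint angles; "qvel": joint speeds; "effort": joint torques, N m; "tcp_pos": TCP position; "eef_rot": TCP orientation; "ft_force": force on the tool from outside, world axes, zero at the start; "torque": the same for the moment, N m; "finger_gap": finger opening in mm.
Only numpy, scipy, OpenCV 4.12 (cv2) and the standard library are available. Lean on these libraries where they do the work, as an engineer would, in place of code of your own. Each camera call takes 0.05 s, during which the arm holds its last target.

TASK

The pressure regulator's adjuster barrel is already set: fit the holding key over the barrel's square stud, fully down with its handle between the two stop posts, and let go of it. Then turn the knurled lock ring clockwise until it is hand-tight on its housing (about 0.8 N m; clearly more than the drag of the thread, but do not force it), without the barrel turning off its setting. Leave the key fitted, and leave the things lying around alone.

Things in the scene. Friction and masses are not known exactly. Their poses are not given: they have to be found in the camera images.
- regulator: Fixed pressure regulator: dark bench plate 160 x 80 x 10 mm (52 mm to +x and 108 mm to -x of the adjuster axis) with a round aluminium housing 72 mm across (86 at its foot), flat top 50 mm up, and pipe unions to +y and -y, 31 mm up, ending 66 mm out. Origin on the bench under the upright adjuster axis, z up.
- stop_posts: Two upright steel stop posts, 10 mm thick, tops 102 mm up, on the bench plate; origin and axes as the regulator's. They stand at x = -95 mm, y = +18 and -18 mm, 26 mm clear between them, joined by a ledge whose top, 86 mm up, carries the handle. Tightening the ring presses the fitted key's handle against the post at +y: 0.8 N m is about 8 N there.
- barrel_seat (a point): Point on the adjuster axis on the barrel's flat shoulder (45 mm across), 86 mm above the bench, where the key's underside comes to rest. The 28 mm square stud rises 16 mm above it and ends in a cone 5 mm high (27 to 18 mm across). x and y are square to the stud's faces and turn with the barrel; z up.
- barrel (a joint): Angle of the adjuster barrel in the housing, rad, growing clockwise seen from above; the setting to keep is 0, and it starts within 0.03 of that, its stud's axes along the regulator's. It turns very easily (0.02 N m): unless the key holds it, it goes round with the lock ring. A fitted key has up to about 0.13 rad of play.
- ring_centre (a point): Centre of the knurled lock ring, on the adjuster axis, 68 mm above the bench. The ring is an upright dark steel cylinder 60 mm across and 28 mm high (54 to 82 mm above the bench), under the barrel's shoulder. It can be gripped across from above, fingers either side of the key's head. x and y turn with the ring; z up.
- lock_ring (a joint): Angle of the lock ring on the barrel, rad, growing clockwise seen from above (tightening). It starts loose, between -1.0 and -0.5, drags on the thread with 0.10 N m and meets its seat at about 0; from there the torque climbs steeply within some hundredths of a radian, so tightness is felt, not seen. It stays where it is left.
- key_grip (a point): Centre of the grip block of the loose dark steel holding key, 12 mm above the key's underside. The block is 34 mm (x) x 20 mm (y) x 24 mm high. x runs along the handle towards the head, z up; the handle's end is 56 mm to -x. Fitted, its x points as the regulator's x and this point lies at x = -50 mm, 98 mm up, in the regulator's frame.
- key: The same holding key, lying flat on the bench, 0.17 to 0.34 kg; origin at the centre of its square hole, on its underside; axes as key_grip's, which lies 50 mm to -x. Octagonal head 54 mm across and 14 mm thick, a 30 mm square hole right through, square to the axes; flat handle 20 mm wide and 14 mm thick, to -x.
- air_cap: Loose spray gun air cap, 30 mm across, 24 mm high, lying on the bench; leave it.
- sample_tin: Loose closed sample tin, 67 mm across, 73 mm high, standing on the bench; leave it.
- fluid_nozzle: Loose brass fluid nozzle, 14 x 16 x 26 mm, standing on the bench; leave it.

How it is judged (in metres and radians):
On the way, in this order (a step that is already met when the one before it is completed fails the run):
1. the key sits fully down over the stud, its handle between the posts, and is let go (x of key_grip in the frame of regulator between -0.055 and -0.045 m and y of key_grip in the frame of regulator between -0.012 and 0.012 m and z of key_grip in the frame of regulator between 0.094 and 0.102 m and angle between key_grip's own z axis and vertical below 0.08 rad and contact force between the fingers and key below 0.5 N), for 0.2 s.
2. the lock ring, held in the fingers, is tightened so that the key bears on its post with more than 5 N (about 0.5 N m) (all of step 1 and contact force between key and stop_posts above 5 N and contact force between the fingers and lock_ring above 3 N and value of joint lock_ring above -0.02 rad), for 0.2 s.
At the end, for the whole second after the job is handed in: The key rests fitted on the stud (within 5 mm along, 12 mm across at its grip, 4 mm in height), the lock ring has been tightened and stays at its seat (joint above -0.05 rad), the barrel within 0.2 rad of its setting, fingers off everything (all of step 1 and contact force between the fingers and lock_ring below 0.5 N and value of joint lock_ring above -0.05 rad and value of joint barrel between -0.2 and 0.2 rad and linear speed of key below 0.02 m/s); the robot touches nothing.
It fails at once if the lock ring is forced: the key bears on its post with more than 16 N (about 1.5 N m) (contact force between key and stop_posts above 16 N).
It fails at once if the barrel turns more than 0.25 rad from its setting (value of joint barrel above 0.25 rad or value of joint barrel below -0.25 rad).
It fails at once if a thing lying around is moved more than 30 mm (distance of any of air_cap, sample_tin, fluid_nozzle from where it was at the start of the episode above 0.03 m).
It also fails if it takes over 51 s, if anything falls off the work surface, if the arm or the gripper's body presses on something with over 40 N, if the wrist force passes 120 N, or if a joint passes its speed limit or range.

## Working session

There is one attempt and no reset: what is moved stays moved. The work goes in short steps, Python scripts to look and compute and a tool call to move; the robot and the scene stay as the last step left them, time stands still between calls to the robot, and variables do not carry over. Pictures are saved under pics/ and viewed, and the job is handed in when it is done.

Besides the shell and the picture viewer there is one more tool, called after ">>>" as a command line: name --argument value ..., lists and objects as JSON in quotes. jog_arm: Moves the arm, as the interface text tells. Its arguments: {"type":"object","properties":{"increments":{"type":"string"}},"required":["increments"]}

```bash
mkdir -p pics; ls; python3 - <<'E'
from bench import *
import cv2
s=sense();print({k:s[k] for k in('t','tcp_pos','eef_rot','ft_force','torque','finger_gap')})
for n in("scene","top","wrist"):
    m=camera_model(n);print(n,m)
    cv2.imwrite(f"pics/{n}0.png",snapshot(n)[:,:,::-1])
E
```

```text
pics
{'t': 0.0, 'tcp_pos': array([170.39781693, 496.30311452, 255.45689429]), 'eef_rot': array([ 2.55613380e+00,  1.82492004e+00, -2.15056979e-03]), 'ft_force': array([ 0.03769134, -1.36305002, -0.0200505 ]), 'torque': array([0.0206607 , 0.03161437, 0.01931882]), 'finger_gap': 85.6185617839133}
scene {'vfov': 46.669358014682395, 'cx': 314.6200712695126, 'cy': 246.0605276223018, 'R': array([[ 0.22615943, -0.97406182, -0.00744936],
       [-0.73654757, -0.16599833, -0.6556998 ],
       [ 0.63745556,  0.1537795 , -0.75498495]]), 't': array([-77.2042914 , 414.02229222, 757.934819  ])}
top {'vfov': 51.921534559308675, 'cx': 318.46638008893285, 'cy': 233.76342771562952, 'R': array([[-0.022848  , -0.99965375,  0.01305185],
       [-0.99102323,  0.02092675, -0.13204176],
       [ 0.13172291, -0.01595158, -0.99115822]]), 't': array([  27.91142875,  453.66935989, 1056.21673178])}
wrist {'vfov': 60.632830743974345, 'cx': 321.5663045655579, 'cy': 237.7742857577784, 'R': array([[ 3.25447404e-01,  9.45559944e-01, -6.15176664e-04],
       [ 9.11565181e-01, -3.13573907e-01,  2.65932936e-01],
       [ 2.51262628e-01, -8.71079572e-02, -9.63991336e-01]]), 't': array([-525.01549604,  -33.78389456,  378.16475011])}
```

View pics/scene0.png

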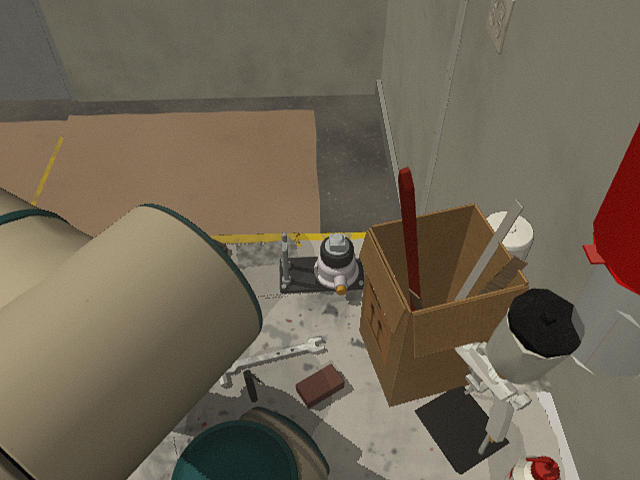

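View pics/top0.png

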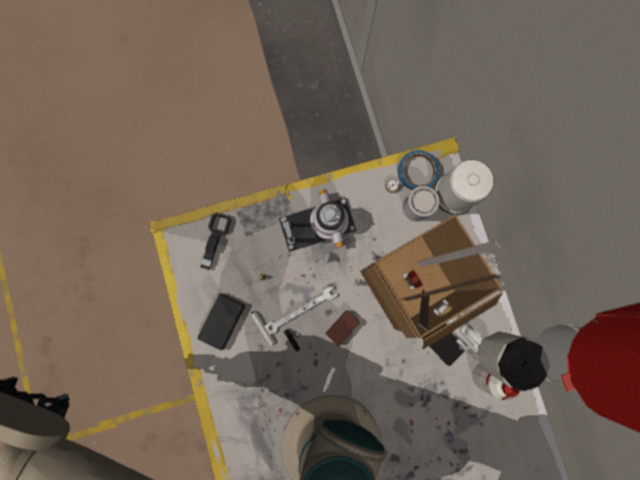

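View pics/wrist0.png

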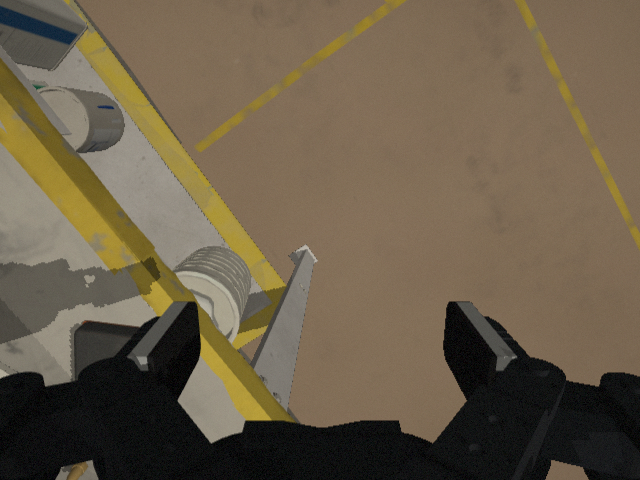

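```bash
cat > h.py <<'E'
from bench import *
import cv2, numpy as np
def ray(m,u,v):
    f=240/np.tan(np.radians(m['vfov']/2))
    d=np.array([(u-m['cx'])/f,(v-m['cy'])/f,1.]);R=np.array(m['R']);t=np.array(m['t'])
    return -R.T@t, R.T@d
def toz(m,u,v,z):
    c,d=ray(m,u,v); return c+d*(z-c[2])/d[2]
def proj(m,X):
    f=240/np.tan(np.radians(m['vfov']/2))
    p=np.array(m['R'])@np.array(X,float)+m['t']; return p[0]/p[2]*f+m['cx'],p[1]/p[2]*f+m['cy']
E
python3 - <<'E'
from h import *
a=cv2.imread('pics/top0.png')
cv2.imwrite('pics/topA.png',cv2.resize(a[180:300,180:380],None,fx=4,fy=4,interpolation=cv2.INTER_CUBIC))
m=camera_model('top')
for p in [(219,222),(207,267)]: print(toz(m,*p,7))
print(toz(m,330,214,107),toz(m,288,240,50))
E
```

```text
[488.65686442 240.86455803   7.        ]
[387.90938519 267.0973252    7.        ]
[484.4322594   -5.48935856 107.        ] [439.32295358  84.26751557  50.        ]
```

View pics/topA.png

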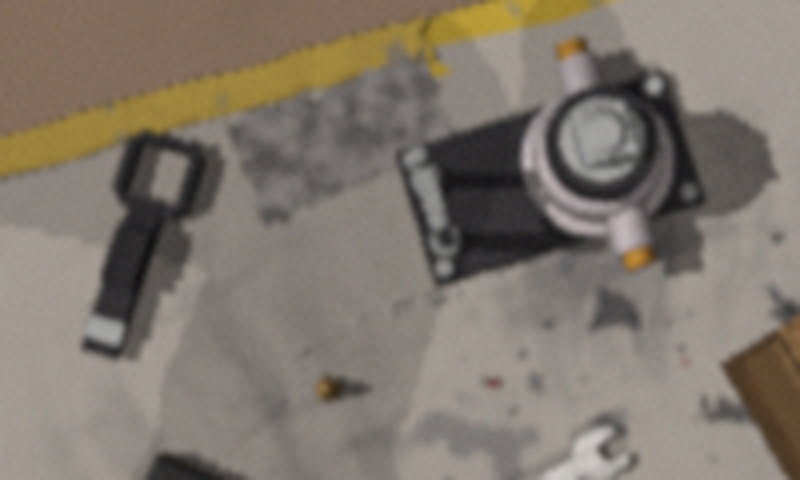

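>>> jog_arm --increments "0 0 0 0.021 -0.035 0 0.085; 0 0 0 0.042 -0.07 0 0.085; 0 0 0 0.063 -0.105 0 0.085; 0 0 0 0.084 -0.14 0 0.085; 0 0 0 0.105 -0.175 0 0.085"

```text
t: 0.57
tcp_pos: [275.8, 319.8, 256.0]
eef_rot: [2.556, 1.826, -0.0]
ft_force: [1.3, 0.1, 0.6]
finger_gap: 84.9
```

>>> jog_arm --increments "0 0 0 0.021 -0.035 0 0.085; 0 0 0 0.042 -0.07 0 0.085; 0 0 0 0.063 -0.105 0 0.085; 0 0 0 0.084 -0.14 0 0.085; 0 0 0 0.105 -0.175 0 0.085"

```text
t: 0.98
tcp_pos: [380.9, 144.6, 256.3]
eef_rot: [2.557, 1.825, 0.001]
ft_force: [0.6, 1.8, -0.1]
finger_gap: 84.7
```

>>> jog_arm --increments "0 0 0 0.02 -0.03 0 0.085; 0 0 0 0.04 -0.06 0 0.085; 0 0 0 0.06 -0.09 0.02 0.085; 0 0 0 0.075 -0.116 0.03 0.085; 0 0 0 0.075 -0.116 0.03 0.085"

```text
t: 1.4
tcp_pos: [457.6, 26.6, 288.0]
eef_rot: [2.559, 1.817, 0.002]
ft_force: [-0.4, -0.3, 0.0]
finger_gap: 84.6
```

```bash
python3 - <<'E'
from h import *
s=sense();print({k:s[k] for k in('t','tcp_pos','eef_rot','qvel')})
m=camera_model('wrist');print(m);import pickle;pickle.dump(m,open('w1.pkl','wb'))
cv2.imwrite("pics/w1.png",snapshot('wrist')[:,:,::-1])
E
```

```text
{'t': 1.4, 'tcp_pos': array([457.56561965,  26.64850306, 287.97139914]), 'eef_rot': array([2.55913180e+00, 1.81749632e+00, 2.39905408e-03]), 'qvel': array([ 0.07870192, -0.03357232,  0.08086417,  0.03095198, -0.00447457,
        0.08515195])}
{'vfov': 60.632830743974345, 'cx': 321.5663045655579, 'cy': 237.7742857577784, 'R': array([[ 3.30142270e-01,  9.43931074e-01,  4.57578256e-04],
       [ 9.09076017e-01, -3.18082066e-01,  2.69081018e-01],
       [ 2.54139482e-01, -8.84190449e-02, -9.63117436e-01]]), 't': array([-176.74986913, -451.11276722,  294.81818251])}
```

View pics/w1.png

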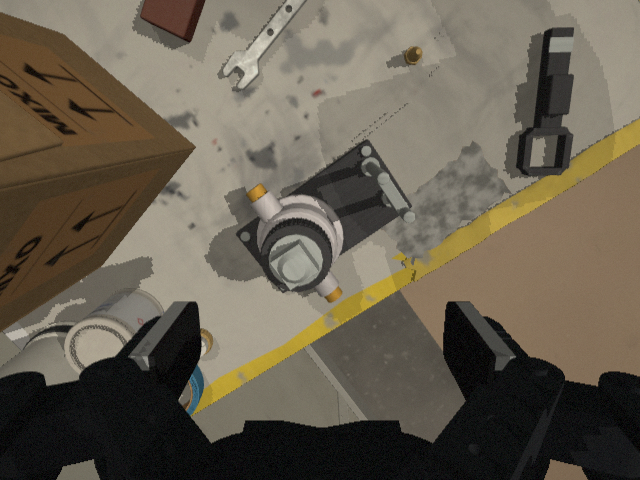

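```bash
python3 - <<'E'
from h import *
import pickle
s=sense();print(s['t'],s['tcp_pos'],s['qvel'])
m=camera_model('wrist');pickle.dump(m,open('w2.pkl','wb'))
a=snapshot('wrist')[:,:,::-1]
cv2.imwrite("pics/w2.png",a)
cv2.imwrite("pics/w2a.png",cv2.resize(a[130:310,220:430],None,fx=3.8,fy=3.3,interpolation=cv2.INTER_CUBIC) if 0 else cv2.resize(a[160:310,225:425],None,fx=4,fy=4,interpolation=cv2.INTER_CUBIC))
cv2.imwrite("pics/w2b.png",cv2.resize(a[10:190,490:610],None,fx=3.3,fy=3.3,interpolation=cv2.INTER_CUBIC))
E
```

```text
1.45 [456.47398951  28.51681798 286.83821118] [ 0.05944837 -0.02305671  0.05792543  0.01688078 -0.00051617  0.02873913]
```

View pics/w2a.png

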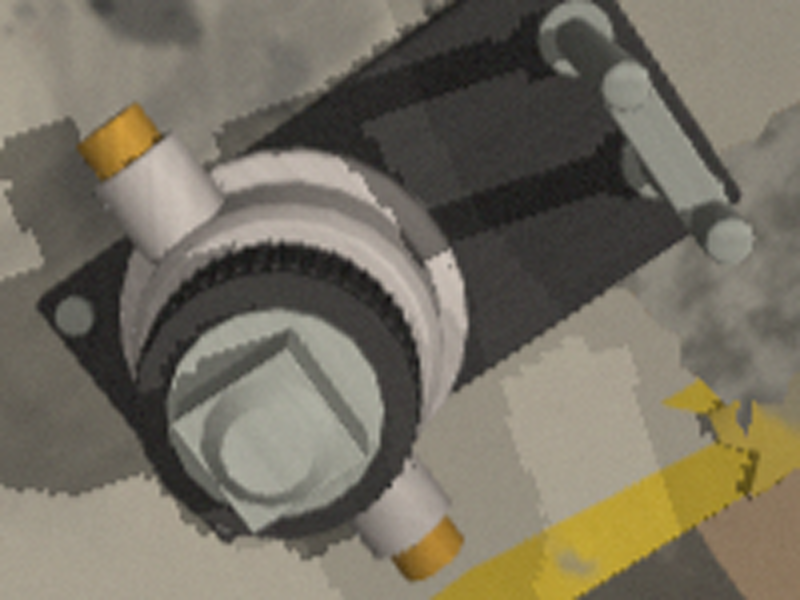

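View pics/w2b.png

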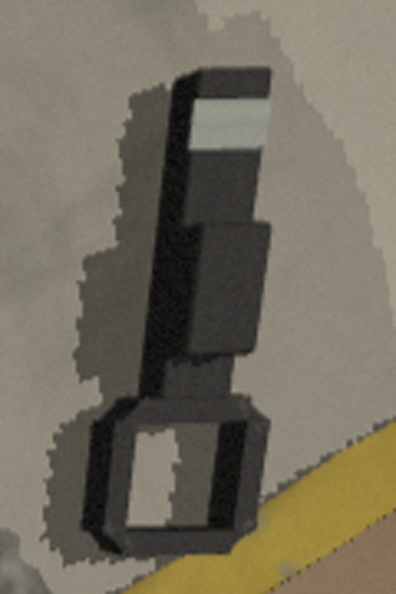

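```bash
cat >> h.py <<'E'
from scipy.optimize import least_squares
def fit(obs,x0):
    # obs: (model, local xyz, uv) 
    def r(p):
        c,s=np.cos(p[2]),np.sin(p[2]);o=[]
        for m,L,uv in obs:
            X=[p[0]+c*L[0]-s*L[1],p[1]+s*L[0]+c*L[1],L[2]]
            o+=list(np.array(proj(m,X))-uv)
        return np.array(o)
    q=least_squares(r,x0,x_scale=[10,10,.1],loss='soft_l1');return q.x,r(q.x).reshape(-1,2).round(1)
E
python3 - <<'E'
from h import *
import pickle
w=pickle.load(open('w2.pkl','rb'));T=camera_model('top')
W=lambda u,v:(u/4+225,v/4+160)
Tm=lambda u,v:(u/4+180,v/4+180)
K=lambda u,v:(u/3.3+490,v/3.3+10)
reg=[(w,(0,0,107),W(267,455)),(w,(0,0,86),W(275,415)),(w,(-95,-18,102),W(730,240)),(w,(-95,18,102),W(628,85)),
(w,(-14,-14,102),W(368,458)),(w,(-14,14,102),W(292,345)),(w,(14,14,102),W(175,428)),(w,(14,-14,102),W(258,530))]
print(fit(reg,[484,-5,-1.25]))
top=[(T,(0,0,86),Tm(600,140)),(T,(0,66,31),Tm(638,262)),(T,(0,-66,31),Tm(570,43)),(T,(-108,40,10),Tm(438,285)),(T,(-108,-40,10),Tm(400,153)),(T,(52,40,10),Tm(705,203))]
print(fit(top,[484,-5,-1.25]))
key=[(w,(-15,15,14),K(246,422)),(w,(15,15,14),K(237,527)),(w,(-15,-15,14),K(133,422)),(w,(15,-15,14),K(122,527)),
(w,(-106,10,14),K(271,68)),(w,(-106,-10,14),K(195,70)),(w,(-67,10,24),K(271,225)),(w,(-33,10,24),K(252,352)),(w,(-33,-10,24),K(188,355)),(w,(-67,-10,24),K(203,223))]
key2=[(m,(L[0],L[1],L[2]),uv) for m,L,uv in key]
p,r=fit(key2,[489,240,-.25]);print(p,r)
kt=[(T,(0,0,14),Tm(168,175)),(T,(-106,0,14),Tm(103,345))]
print(fit(kt,[489,240,-.25]))
print(toz(w,*W(267,455),107),toz(w,*W(275,415),86))
for uv in [(246,422),(237,527),(133,422),(122,527),(271,68),(195,70)]: print(toz(w,*K(*uv),14))
E
```

```text
(array([489.4041999 ,  -6.76716207,  -1.6564097 ]), array([[ -0.1,  -0.8],
       [ -0.4,   0.2],
       [ -0.5,  -0.4],
       [ 33.9,  82.1],
       [-12.3, -24.6],
       [ 15.9,  36.5],
       [ 11. ,  23.9],
       [-19.7, -34.1]]))
(array([481.72386833,  -7.22080788,  -1.94383844]), array([[  0.5,   2. ],
       [  0.2, -51.9],
       [ -3.2,  58.3],
       [  1. , -61.3],
       [ -2. ,   4.4],
       [  0.7, -16.8]]))
[ 4.87739052e+02  2.40420852e+02 -3.11435101e-01] [[-0.5 -0.2]
 [-2.   0.7]
 [ 1.2  0.6]
 [ 1.   1.5]
 [ 0.2 -0.8]
 [ 0.1 -0.8]
 [ 0.7 -1.6]
 [ 1.2  0.8]
 [-2.   0.4]
 [-1.8 -0.4]]
(array([ 4.86112355e+02,  2.32249754e+02, -3.53639055e-01]), array([[ 0.3, -1.2],
       [-0.3,  1.1]]))
[490.08137823  -6.89760801 107.        ] [489.33022959  -6.41882211  86.        ]
[478.34297895 259.69232669  14.        ]
[506.59092871 252.00355842  14.        ]
[467.90746547 229.76398172  14.        ]
[495.75051802 220.9209918   14.        ]
[390.4872921  282.15455784  14.        ]
[384.39331868 263.21193287  14.        ]
```

```bash
python3 - <<'E'
from h import *
import pickle
w=pickle.load(open('w2.pkl','rb'));T=camera_model('top')
W=lambda u,v:(u/4+225,v/4+160)
Tm=lambda u,v:(u/4+180,v/4+180)
reg=[(w,(0,0,107),W(267,455)),(w,(0,0,86),W(275,415)),(w,(-95,18,102),W(730,240)),(w,(-95,-18,102),W(628,85)),
(w,(-14,14,102),W(368,458)),(w,(-14,-14,102),W(292,345)),(w,(14,-14,102),W(175,428)),(w,(14,14,102),W(258,530))]
print(fit(reg,[484,-5,-1.25]))
print(fit(reg[4:],[484,-5,-1.25]))
top=[(T,(0,0,86),Tm(600,140)),(T,(0,-66,31),Tm(638,262)),(T,(0,66,31),Tm(570,43)),(T,(-108,-40,10),Tm(438,285)),(T,(-108,40,10),Tm(400,153)),(T,(52,-40,10),Tm(705,203))]
print(fit(top,[484,-5,-1.25]))
kt=[(T,(0,0,14),Tm(168,175)),(T,(-106,0,14),Tm(103,345))]
for z in (0,14): print(toz(T,*kt[0][2],z),toz(T,*kt[1][2],z))
print(proj(T,(487.7,240.4,14)))
E
```

```text
(array([489.49831293,  -6.15902383,  -1.2869989 ]), array([[ 0.6, -1. ],
       [ 0.4,  0.1],
       [ 0.5,  0. ],
       [-0.1, -0. ],
       [ 0.8, -0. ],
       [-1.4,  0.4],
       [-1.1, -0.4],
       [-0.3,  1.2]]))
(array([489.42759177,  -5.6093902 ,  -1.29978053]), array([[ 1.4, -0. ],
       [-0.4,  0.1],
       [-0.4, -1. ],
       [-0. ,  0.9]]))
(array([486.65960564,  -9.26630647,  -1.2926074 ]), array([[ 1.4, -0.4],
       [-0.1,  1.8],
       [-0.9,  0.2],
       [-0.2,  0.1],
       [-1. , -0.7],
       [ 1.2, -0.3]]))
[485.63390738 235.38300199   0.        ] [390.13883231 271.37416287   0.        ]
[483.42553406 232.85070664  14.        ] [389.13880192 268.38645487  14.        ]
(np.float64(218.62168919876046), np.float64(221.93109766310187))
```

>>> jog_arm --increments "0 0 0.005 -0.003 0.039 0 0.085; 0 0 0.01 -0.006 0.078 0 0.085; 0 0 0.015 -0.009 0.117 -0.01 0.085; 0 0 0.02 -0.012 0.156 -0.02 0.085; 0 0 0.024 -0.0155 0.193 -0.03 0.085"

```text
t: 1.92
tcp_pos: [438.3, 226.4, 255.5]
eef_rot: [-2.533, -1.858, 0.0]
ft_force: [0.4, -0.0, 0.2]
finger_gap: 85.0
```

>>> jog_arm --increments "0 0 0 0 0.02 -0.03 0.085; 0 0 0 0 0.032 -0.06 0.085; 0 0 0 0 0.032 -0.07 0.085; 0 0 0 0 0.032 -0.07 0.085; 0 0 0 0 0.032 -0.07 0.085"

```text
t: 2.33
tcp_pos: [439.6, 255.4, 186.8]
eef_rot: [2.534, 1.857, -0.001]
ft_force: [0.3, 0.6, 0.7]
finger_gap: 85.1
```

```bash
python3 - <<'E'
from h import *
import pickle
s=sense();print(s['t'],s['tcp_pos'],s['eef_rot'],s['qvel'])
m=camera_model('wrist');pickle.dump(m,open('w3.pkl','wb'))
a=snapshot('wrist')[:,:,::-1]
cv2.imwrite("pics/w3.png",a)
E
```

```text
2.3333 [439.58497528 255.39582417 186.76229942] [ 2.53428395e+00  1.85657235e+00 -8.55890205e-04] [-0.01889616 -0.02546688 -0.04113709  0.00064446  0.00207226  0.00036746]
```

View pics/w3.png

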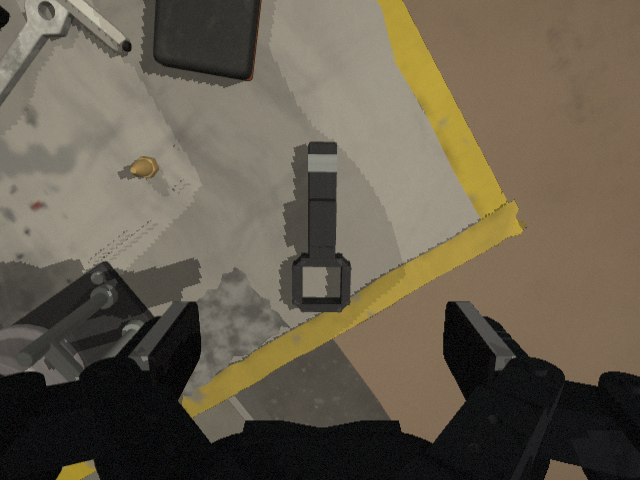

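```bash
python3 - <<'E'
from h import *
a=cv2.imread('pics/w3.png')
cv2.imwrite("pics/w3a.png",cv2.resize(a[135:315,280:360],None,fx=3.3,fy=3.3,interpolation=cv2.INTER_CUBIC))
E
```

```text
(no output)
```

View pics/w3a.png

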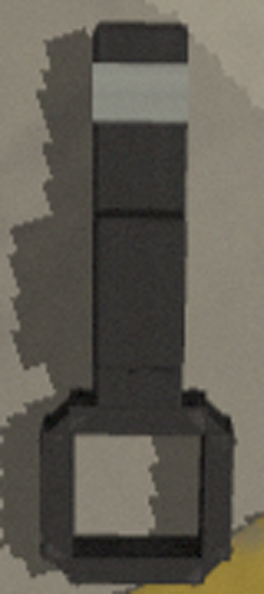

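```bash
python3 - <<'E'
from h import *
import pickle
w=pickle.load(open('w3.pkl','rb'))
K=lambda u,v:(u/3.3+280,v/3.3+135)
key=[(w,(-15,15,14),K(203,433)),(w,(15,15,14),K(203,557)),(w,(-15,-15,14),K(73,433)),(w,(15,-15,14),K(73,557)),
(w,(-106,10,14),K(187,24)),(w,(-106,-10,14),K(95,24)),(w,(-67,10,24),K(186,214)),(w,(-67,-10,24),K(93,214))]
p,r=fit(key,[489,240,-.25]);print(p,r)
c,s=np.cos(p[2]),np.sin(p[2])
print('grip',p[0]-50*c,p[1]-50*s,'tool yaw want',p[2]+np.pi/2, 'now',2*np.arctan2(1.857,2.534))
E
```

```text
[ 4.87308499e+02  2.40992986e+02 -3.11739318e-01] [[ 0.5  0.4]
 [-0.2 -0.2]
 [-0.2  0.3]
 [ 0.1 -0.4]
 [ 0.4 -0.4]
 [-0.7 -0.5]
 [ 0.4  0.5]
 [-0.3  0.4]]
grip 439.71842258784295 256.32871548624524 tool yaw want 1.2590570086827695 now 1.2648473970837688
```

>>> jog_arm --increments "0 0 -0.006 0 0.0008 -0.04 0.06; 0 0 -0.006 0 0.0008 -0.08 0.05; 0 0 -0.006 0 0.0008 -0.12 0.045; 0 0 -0.006 0 0.0008 -0.15 0.04; 0 0 -0.006 0 0.0008 -0.158 0.04"

```text
t: 2.8
tcp_pos: [438.6, 254.7, 25.2]
eef_rot: [-2.541, -1.846, 0.008]
ft_force: [-1.5, -0.5, -0.5]
finger_gap: 40.0
```

>>> jog_arm --increments "0 0 0 0 0 0 0.04; 0 0 0 0 0 0 0.01; 0 0 0 0 0 0 0; 0 0 0 0 0 0 0; 0 0 0 0 0 0 0"

```text
t: 3.22
tcp_pos: [442.1, 257.2, 31.9]
eef_rot: [2.539, 1.847, 0.01]
ft_force: [-0.1, -1.1, 7.2]
finger_gap: 18.4
```

>>> jog_arm --increments "0 0 0 0 0 0 0; 0 0 0 0 0 0 0; 0 0 0 0 0 0 0"

```text
t: 3.47
tcp_pos: [442.1, 257.2, 31.9]
eef_rot: [2.539, 1.847, 0.01]
ft_force: [-0.5, -0.8, 6.7]
finger_gap: 18.7
```

>>> jog_arm --increments "0 0 0 0 0 0.02 0; 0 0 0 0 0 0.05 0; 0 0 0 0 0 0.08 0; 0 0 0 0 0 0.11 0; 0 0 0 0 0 0.14 0"

```text
t: 3.88
tcp_pos: [440.1, 256.4, 171.5]
eef_rot: [2.54, 1.848, 0.004]
ft_force: [-0.0, 0.8, -1.6]
finger_gap: 18.8
```

>>> jog_arm --increments "0 0 0 0 0 0 0; 0 0 0 0 0 0 0;0 0 0 0 0 0 0"

```text
t: 4.13
tcp_pos: [439.8, 256.3, 168.3]
eef_rot: [-2.54, -1.848, -0.0]
ft_force: [-0.5, 1.4, -2.9]
finger_gap: 18.3
```

```bash
python3 - <<'E'
from h import *
import pickle
s=sense();print(s['t'],s['tcp_pos'],s['eef_rot'],s['qvel'],s['ft_force'],s['torque'])
m=camera_model('wrist');pickle.dump(m,open('w4.pkl','wb'))
a=snapshot('wrist')[:,:,::-1]
cv2.imwrite("pics/w4.png",a)
E
```

```text
4.1333 [439.79186674 256.25261543 168.26923011] [-2.5403039e+00 -1.8482537e+00 -3.1071946e-04] [ 0.00216073  0.02569694  0.02457197 -0.00014369 -0.00060993 -0.00010179] [-0.48866028  1.41335289 -2.93021507] [ 0.03259263 -0.00248954  0.0017069 ]
```

View pics/w4.png

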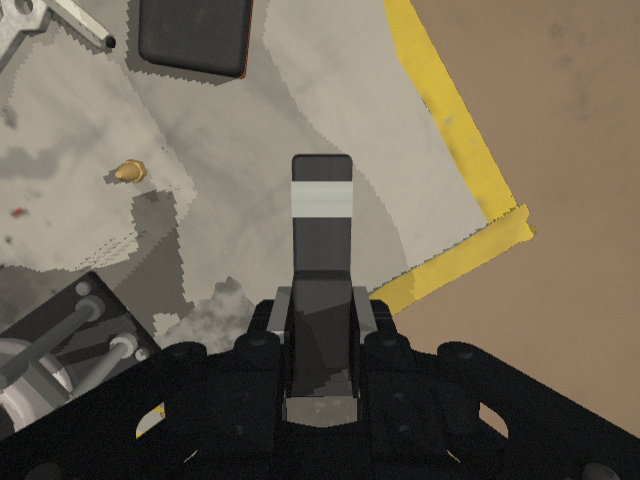

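```bash
python3 - <<'E'
from h import *
import pickle
w=pickle.load(open('w4.pkl','rb'))
a=cv2.imread('pics/w4.png')
cv2.imwrite("pics/w4a.png",cv2.resize(a[140:420,230:410],None,fx=2.1,fy=2.1,interpolation=cv2.INTER_CUBIC))
obs=[((-106,10,14),(352,156)),((-106,-10,14),(292,156)),((-67,10,24),(352,271)),((-67,-10,24),(291,271)),((-67,10,14),(351,279)),((-67,-10,14),(294,279))]
from scipy.spatial.transform import Rotation as Ro
def r(p):
    R=Ro.from_euler('ZY',[p[3],p[4]]); 
    return np.concatenate([np.array(proj(w,R.apply(np.array(L,float)+[50,0,-12])+p[:3]))-uv for L,uv in obs]+[[0]])
for fixed in (0,1):
    q=least_squares(lambda p:r(np.r_[p[:4],0 if fixed else p[4]]),[440,256,150,-.31,0],x_scale=[10,10,10,.1,.1])
    print(q.x.round(3),r(np.r_[q.x[:4],0 if fixed else q.x[4]]).round(1))
E
```

```text
[ 4.35334e+02  2.58274e+02  1.67633e+02 -3.14000e-01 -4.16000e-01] [-0.1  1.8 -0.   1.8  3.9  2.1 -2.8  2.1  2.3 -4.  -3.3 -4.   0. ]
[ 4.38644e+02  2.57221e+02  1.47173e+02 -3.14000e-01  0.00000e+00] [ 0.5  0.8 -0.5  0.8  0.4  8.4  0.7  8.4 -0.7 -9.9 -0.4 -9.9  0. ]
```

View pics/w4a.png

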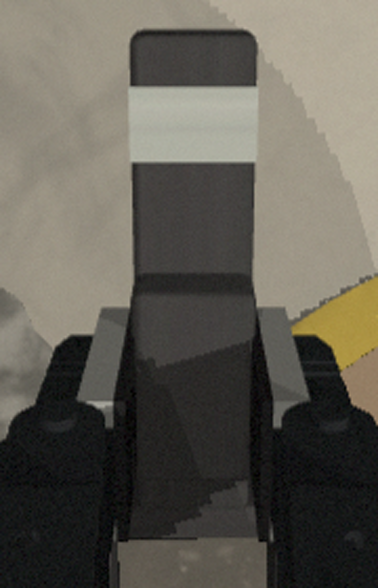

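```bash
python3 - <<'E'
from h import *
import pickle
w=pickle.load(open('w4.pkl','rb'))
obs=[((-106,10,14),(352,155)),((-106,-10,14),(292,155)),((-67,10,24),(352,279)),((-67,-10,24),(293,279)),((-67,10,14),(350,271)),((-67,-10,14),(294,271))]
from scipy.spatial.transform import Rotation as Ro
def r(p):
    R=Ro.from_euler('ZY',[p[3],p[4]]); 
    return np.concatenate([np.array(proj(w,R.apply(np.array(L,float)+[50,0,-12])+p[:3]))-uv for L,uv in obs]+[[0]])
for fixed in (0,1):
    q=least_squares(lambda p:r(np.r_[p[:4],0 if fixed else p[4]]),[440,256,150,-.31,0],x_scale=[10,10,10,.1,.1])
    print(q.x.round(3),r(np.r_[q.x[:4],0 if fixed else q.x[4]]).round(1))
E
```

```text
[ 4.38357e+02  2.57429e+02  1.50894e+02 -3.12000e-01 -7.10000e-02] [ 0.5  0.7 -0.4  0.8  1.2 -0.2 -1.7 -0.1  1.  -0.7 -0.6 -0.6  0. ]
[ 4.38256e+02  2.57467e+02  1.48647e+02 -3.12000e-01  0.00000e+00] [ 0.9  0.7 -0.8  0.8  1.   0.7 -1.4  0.8  0.8 -1.7 -0.4 -1.6  0. ]
```

>>> jog_arm --increments "0 0 -0.1 0.004 -0.024 0 0; 0 0 -0.2 0.008 -0.048 0 0; 0 0 -0.3 0.012 -0.072 0 0; 0 0 -0.4 0.016 -0.096 0 0; 0 0 -0.5 0.02 -0.12 0 0"

```text
t: 4.6
tcp_pos: [459.3, 135.1, 166.7]
eef_rot: [-2.921, -1.155, 0.005]
ft_force: [0.5, 0.5, -2.1]
finger_gap: 18.4
```

>>> jog_arm --increments "0 0 -0.1 0.004 -0.024 0 0; 0 0 -0.2 0.008 -0.048 0 0; 0 0 -0.3 0.012 -0.072 0 0; 0 0 -0.4 0.016 -0.096 0 0; 0 0 -0.478 0.016 -0.0964 0 0"

```text
t: 5.02
tcp_pos: [475.7, 36.7, 166.7]
eef_rot: [3.112, 0.425, -0.005]
ft_force: [-0.0, 0.2, -1.2]
finger_gap: 18.3
```

>>> jog_arm --increments "0 0 0 0 0 0 0; 0 0 0 0 0 0 0;0 0 0 0 0 0 0"

```text
t: 5.27
tcp_pos: [475.6, 40.5, 167.5]
eef_rot: [-3.11, -0.443, 0.002]
ft_force: [0.1, 0.4, -1.7]
finger_gap: 18.4
```

```bash
python3 - <<'E'
from h import *
import pickle
s=sense();print(s['t'],s['tcp_pos'],s['eef_rot'],s['qvel'],s['qpos'],s['ft_force'],s['torque'])
m=camera_model('wrist');pickle.dump(m,open('w5.pkl','wb'))
a=snapshot('wrist')[:,:,::-1]
cv2.imwrite("pics/w5.png",a)
b=snapshot('scene')[:,:,::-1]; cv2.imwrite("pics/s5.png",cv2.resize(b[150:320,220:420],None,fx=4,fy=3.5,interpolation=cv2.INTER_CUBIC))
E
```

```text
5.2667 [475.574406    40.45599552 167.52654985] [-3.10979774e+00 -4.43013308e-01  2.30910469e-03] [ 0.01028407 -0.00313628 -0.00401062 -0.00253333 -0.00244095  0.00682745] [ 7.36919202e-03 -3.56204892e-02  1.66720924e+00  1.97486134e-04
  1.51151404e+00 -2.75652980e-01] [ 0.05786443  0.38144809 -1.73823429] [0.01604471 0.01413018 0.02547758]
```

View pics/w5.png

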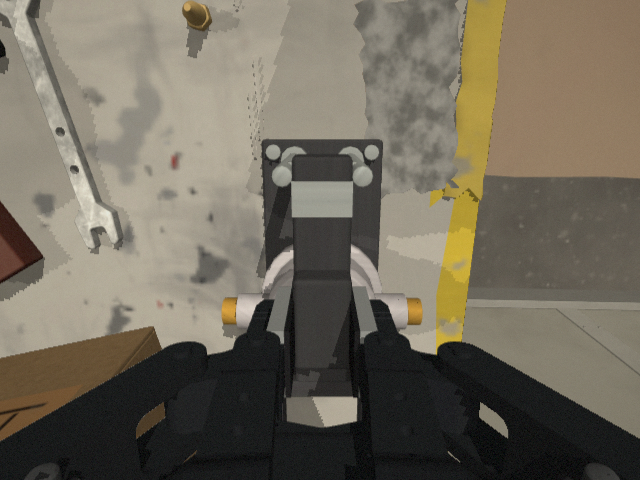

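View pics/s5.png

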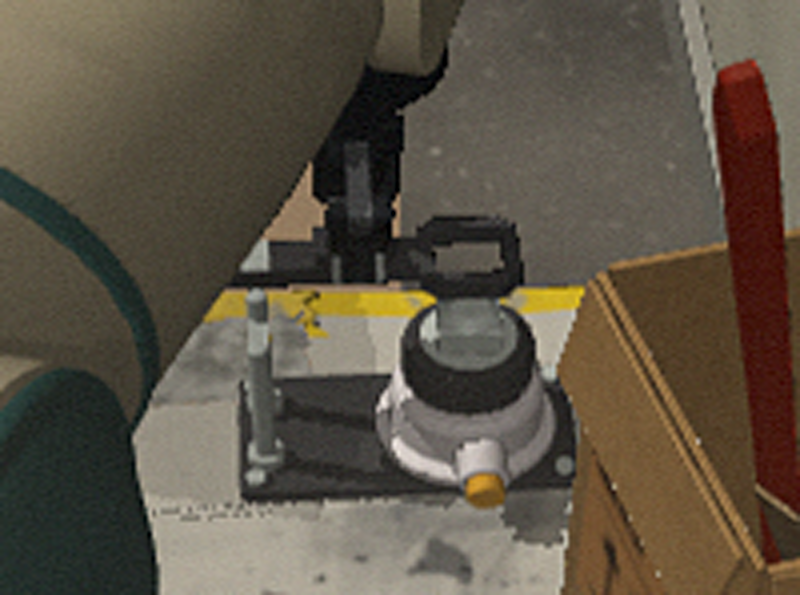

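```bash
python3 - <<'E'
from h import *
import pickle
a=cv2.imread('pics/w5.png')
cv2.imwrite("pics/w5a.png",cv2.resize(a[130:330,210:435],None,fx=3.5,fy=3,interpolation=cv2.INTER_CUBIC))
w=pickle.load(open('w5.pkl','rb'))
obs=[(w,(-95,18,102),(363,175.5)),(w,(-95,-18,102),(282,176)),(w,(-108,40,10),(383,139.5)),(w,(-108,-40,10),(263,140)),(w,(0,66,31),(422.5,311)),(w,(0,-66,31),(222.5,311))]
print(fit(obs,[489,-6,-1.29])); print(fit(obs[:2],[489,-6,-1.29]))
obs=[((-106,10,14),(352,155)),((-106,-10,14),(292,155)),((-67,10,24),(352,279)),((-67,-10,24),(293,279)),((-67,10,14),(350,271)),((-67,-10,14),(294,271))]
from scipy.spatial.transform import Rotation as Ro
def r(p):
    R=Ro.from_euler('ZY',[p[3],p[4]]); 
    return np.concatenate([np.array(proj(w,R.apply(np.array(L,float)+[50,0,-12])+p[:3]))-uv for L,uv in obs]+[[0]])
q=least_squares(lambda p:r(np.r_[p[:4],0]),[475,40,150,-1.31,0],x_scale=[10,10,10,.1,.1])
print(q.x)
E
```

```text
(array([489.98949173,  -6.8306862 ,  -1.2858523 ]), array([[ 0. ,  1.1],
       [ 0.1,  0.8],
       [ 0.7, -0.1],
       [-1.9, -0.3],
       [-1.6, -5.6],
       [ 2.2, -5.3]]))
(array([490.17306437,  -6.31671014,  -1.28211454]), array([[-0., -0.],
       [ 0., -0.]]))
[475.2858379   42.61830323 147.90698881  -1.28632276   0.        ]
```

View pics/w5a.png

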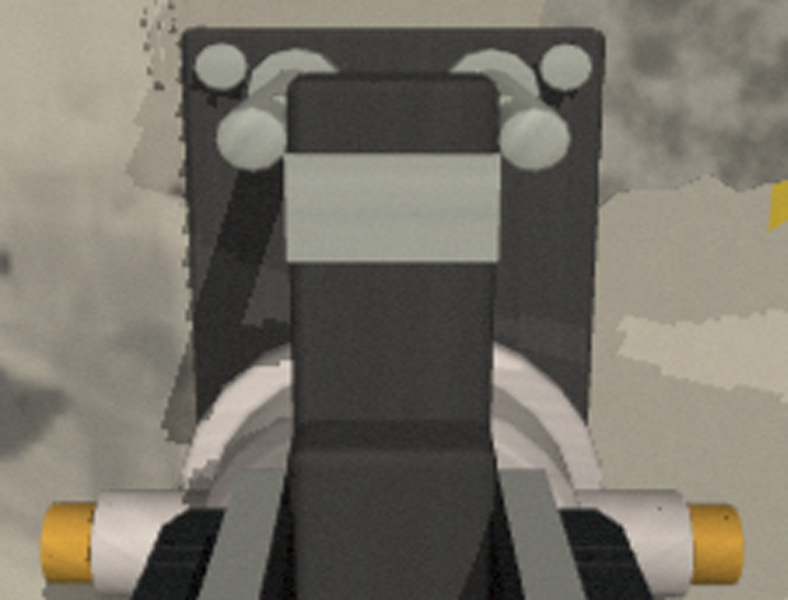

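>>> jog_arm --increments "0 0 0 0.0004 -0.001 -0.008 0; 0 0 0 0.0004 -0.001 -0.016 0; 0 0 0 0.0004 -0.001 -0.024 0; 0 0 0 0.0004 -0.001 -0.028 0; 0 0 0 0.0004 -0.001 -0.03 0"

```text
t: 5.78
tcp_pos: [475.8, 39.0, 136.8]
eef_rot: [-3.11, -0.439, 0.003]
ft_force: [-0.6, 0.8, -1.0]
finger_gap: 18.7
```

>>> jog_arm --increments "0 0 0 0 0 -0.001 0; 0 0 0 0 0 -0.002 0; 0 0 0 0 0 -0.003 0; 0 0 0 0 0 -0.004 0; 0 0 0 0 0 -0.004 0"

```text
t: 6.2
tcp_pos: [476.4, 38.9, 134.3]
eef_rot: [3.111, 0.438, 0.0]
ft_force: [0.1, -0.6, -1.7]
finger_gap: 18.6
```

>>> jog_arm --increments "0 0 0 0 0 -0.001 0; 0 0 0 0 0 -0.002 0; 0 0 0 0 0 -0.003 0; 0 0 0 0 0 -0.004 0; 0 0 0 0 0 -0.004 0"

```text
t: 6.62
tcp_pos: [476.3, 38.9, 130.0]
eef_rot: [-3.111, -0.438, 0.001]
ft_force: [-1.0, 0.1, -1.7]
finger_gap: 18.5
```

>>> jog_arm --increments "0 0 0 0 0 -0.002 0; 0 0 0 0 0 -0.004 0; 0 0 0 0 0 -0.006 0; 0 0 0 0 0 -0.008 0; 0 0 0 0 0 -0.008 0"

```text
t: 7.03
tcp_pos: [476.1, 38.9, 121.7]
eef_rot: [-3.111, -0.438, 0.001]
ft_force: [0.1, -0.1, -1.7]
finger_gap: 18.1
```

>>> jog_arm --increments "0 0 0 0 0 -0.001 0; 0 0 0 0 0 -0.002 0; 0 0 0 0 0 -0.003 0; 0 0 0 0 0 -0.004 0; 0 0 0 0 0 -0.004 0"

```text
t: 7.45
tcp_pos: [476.4, 39.0, 118.2]
eef_rot: [3.111, 0.438, 0.0]
ft_force: [0.2, 0.1, -2.8]
finger_gap: 18.8
```

>>> jog_arm --increments "0 0 0 0 0 -0.001 0; 0 0 0 0 0 -0.002 0; 0 0 0 0 0 -0.003 0; 0 0 0 0 0 -0.003 0"

```text
t: 7.78
tcp_pos: [476.6, 39.0, 117.8]
eef_rot: [3.111, 0.439, 0.001]
ft_force: [-9.7, -0.0, 15.5]
finger_gap: 18.3
```

```bash
python3 - <<'E'
from h import *
import pickle
m=camera_model('wrist');pickle.dump(m,open('w6.pkl','wb'))
a=snapshot('wrist')[:,:,::-1]
cv2.imwrite("pics/w6.png",a)
b=snapshot('scene')[:,:,::-1]; cv2.imwrite("pics/s6.png",cv2.resize(b[150:320,220:420],None,fx=4,fy=3.5,interpolation=cv2.INTER_CUBIC))
E
```

```text
(no output)
```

View pics/w6.png

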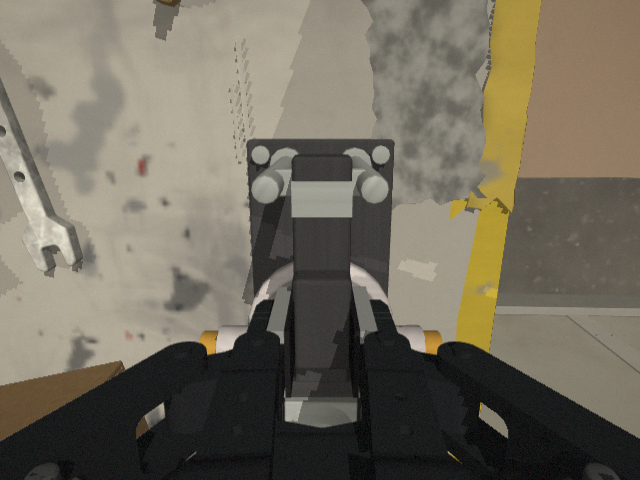

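View pics/s6.png

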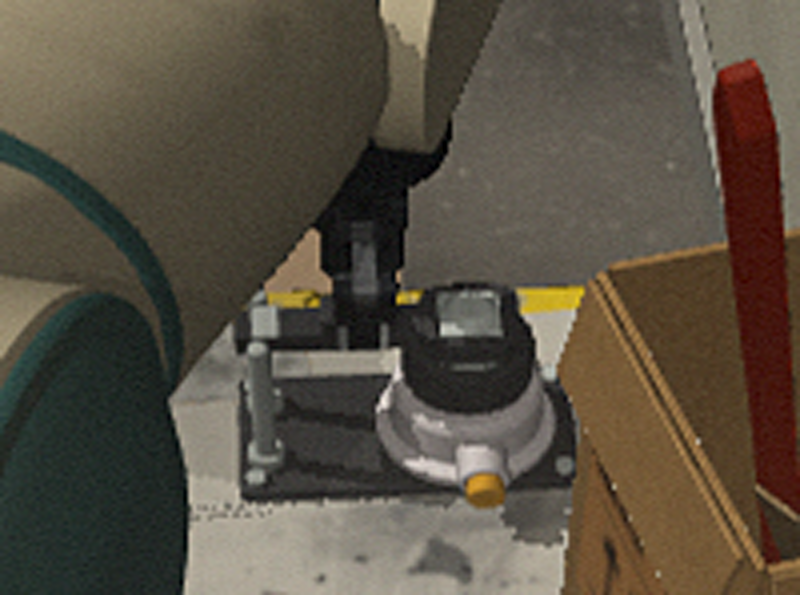

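>>> jog_arm --increments "0 0 0 0 0 0.001 0; 0 0 0 0 0 0.002 0; 0 0 0 0 0 0.002 0.03; 0 0 0 0 0 0.002 0.045; 0 0 0 0 0 0.002 0.05"

```text
t: 8.3
tcp_pos: [476.5, 38.9, 117.2]
eef_rot: [3.111, 0.438, 0.0]
ft_force: [-0.4, -0.2, -0.7]
finger_gap: 49.9
```

>>> jog_arm --increments "0 0 0 0 0 0.02 0.05; 0 0 0 0 0 0.05 0.06; 0 0 0 0 0 0.08 0.085; 0 0 0 0.005 -0.02 0.11 0.085; 0 0 0 0.005 -0.02 0.11 0.085"

```text
t: 8.72
tcp_pos: [483.9, 17.2, 234.0]
eef_rot: [3.108, 0.436, 0.017]
ft_force: [-0.1, -0.4, 1.4]
finger_gap: 84.9
```

>>> jog_arm --increments "0 0 0 0 0 0 0.085; 0 0 0 0 0 0 0.085"

```text
t: 8.88
tcp_pos: [481.2, 19.0, 226.5]
eef_rot: [-3.111, -0.438, 0.002]
ft_force: [-0.7, -0.1, -1.5]
finger_gap: 84.9
```

```bash
python3 - <<'E'
from h import *
import pickle
s=sense();print(s['t'],s['tcp_pos'],s['eef_rot'],s['qpos'],s['ft_force'],s['torque'])
m=camera_model('wrist');pickle.dump(m,open('w7.pkl','wb'))
a=snapshot('wrist')[:,:,::-1]
cv2.imwrite("pics/w7.png",a)
E
```

```text
8.8833 [481.1752742   18.95437733 226.45436388] [-3.11057296e+00 -4.37745961e-01  1.53054596e-03] [-3.74331245e-02 -6.01616492e-02  1.57206054e+00  1.91439704e-04
  1.63071799e+00 -3.17042297e-01] [-0.66875131 -0.10137821 -1.46154729] [ 0.04538676 -0.02455715 -0.03853778]
```

View pics/w7.png

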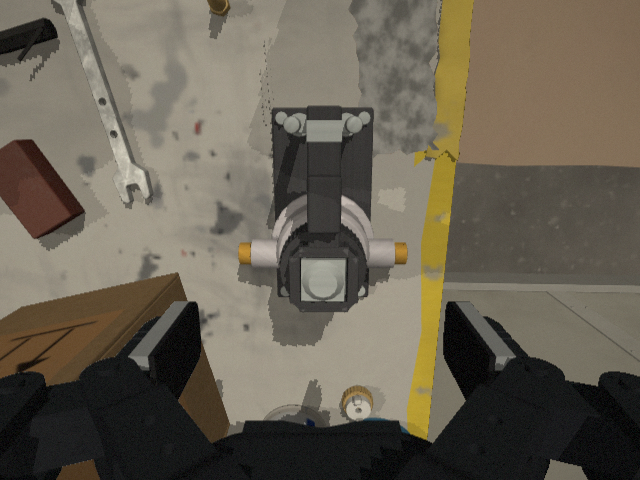

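```bash
python3 - <<'E'
from h import *
import pickle
a=cv2.imread('pics/w7.png')
cv2.imwrite("pics/w7a.png",cv2.resize(a[95:325,225:425],None,fx=3,fy=2.6,interpolation=cv2.INTER_CUBIC) if 0 else cv2.resize(a[95:325,225:425],None,fx=2.6,fy=2.6,interpolation=cv2.INTER_CUBIC))
w=pickle.load(open('w7.pkl','rb'))
obs=[(w,(-95,18,102),(352.5,125)),(w,(-95,-18,102),(294.5,125.5)),(w,(0,66,31),(407.5,253)),(w,(0,-66,31),(239,253)),(w,(0,0,107),(324,281))]
print(fit(obs,[489,-6,-1.29])); print(fit(obs[:2],[489,-6,-1.29]));print(toz(w,324,281,107))
E
```

```text
(array([490.1139628 ,  -7.14863913,  -1.28675605]), array([[ 2.4,  0.3],
       [-2.8,  0.2],
       [-1.2, -4.5],
       [ 1.8, -3.7],
       [-0.1,  3.7]]))
(array([490.42954544,  -6.93182514,  -1.2840708 ]), array([[ 2.6,  0. ],
       [-2.6,  0. ]]))
[489.48047277  -4.80084039 107.        ]
```

View pics/w7a.png

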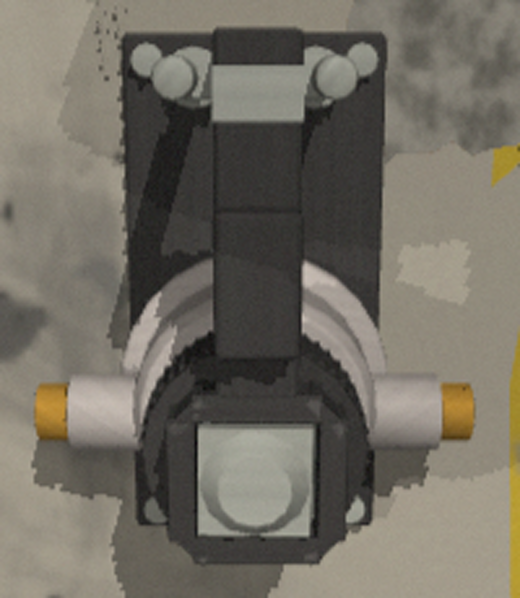

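```bash
python3 - <<'E'
from h import *
import pickle
L=[('w2',195,148),('w5',155,328),('w7',180,275)]
A=np.zeros((3,3));b=np.zeros(3)
for n,u,v in L:
    c,d=ray(pickle.load(open(n+'.pkl','rb')),u,v);d/=np.linalg.norm(d);P=np.eye(3)-np.outer(d,d);A+=P;b+=P@c
X=np.linalg.solve(A,b);print(X,[proj(pickle.load(open(n+'.pkl','rb')),X) for n,_,_ in L])
print(proj(camera_model('scene'),X),proj(camera_model('top'),X))
# other corner of rim in w7 view (220,430)
w=pickle.load(open('w7.pkl','rb'))
for z in (X[2],): print(toz(w,218,425,z),toz(w,0,322,z))
T=camera_model('top')
for p in [(365,268),(460,220),(500,295),(415,342)]: print('top rim',toz(T,*p,X[2]))
E
```

```text
[375.57526913 -72.60802426   1.74126183] [(np.float64(193.79726524286014), np.float64(150.70437459395703)), (np.float64(154.51183129331443), np.float64(326.95617540034766)), (np.float64(178.83257825209103), np.float64(273.10318364466775))]
(np.float64(358.9345834692877), np.float64(329.83690382957127)) (np.float64(359.47356290413245), np.float64(269.32011279614983))
[ 442.65850304 -219.52959204    1.74126183] [ 226.6116928  -164.94178873    1.74126183]
top rim [378.2588233  -85.11584833   1.74126183]
top rim [ 482.73169291 -305.63195499    1.74126183]
top rim [ 311.32016533 -385.01905121    1.74126183]
top rim [ 213.01552236 -189.59368147    1.74126183]
```

```bash
python3 - <<'E'
from h import *
S=camera_model('scene')
for z in range(0,260,40): print(z,proj(S,(376,-73,z)))
E
```

```text
0 (np.float64(359.14290983688454), np.float64(330.21159713905246))
40 (np.float64(360.37570085900563), np.float64(317.6089685558252))
80 (np.float64(361.68890184190536), np.float64(304.1843215997334))
120 (np.float64(363.0906452325095), np.float64(289.8545195458679))
160 (np.float64(364.5901983970168), np.float64(274.5248235682203))
200 (np.float64(366.1981687566146), np.float64(258.0867956695555))
240 (np.float64(367.926755085692), np.float64(240.41572969932713))
```

>>> jog_arm --increments "0 0 0.05 0.004 -0.012 -0.01 0.085; 0 0 0.106 0.0085 -0.0255 -0.03 0.085; 0 0 0.106 0.0085 -0.0255 -0.06 0.085; 0 0 0.106 0.0085 -0.0255 -0.08 0.085; 0 0 0.106 0.0085 -0.0255 -0.08 0.085"

```text
t: 9.35
tcp_pos: [486.8, -6.1, 141.1]
eef_rot: [-3.08, -0.602, 0.017]
ft_force: [-1.0, 1.0, -0.5]
finger_gap: 85.0
```

```bash
python3 - <<'E'
from h import *
s=sense();print(s['t'],s['tcp_pos'],s['eef_rot'],s['qpos'],s['ft_force'],s['torque'],s['effort'])
b=snapshot('scene')[:,:,::-1]; cv2.imwrite("pics/s8.png",cv2.resize(b[150:320,220:420],None,fx=4,fy=3.5,interpolation=cv2.INTER_CUBIC))
b=snapshot('top')[:,:,::-1]; cv2.imwrite("pics/t8.png",cv2.resize(b[150:480,220:480],None,fx=2,fy=1.8,interpolation=cv2.INTER_CUBIC))
E
```

```text
9.35 [486.75510605  -6.11174641 141.06947068] [-3.08004506 -0.60206065  0.01669672] [-8.84983913e-02  2.16438270e-02  1.66483864e+00  1.29999826e-04
  1.46622404e+00 -4.74587372e-01] [-1.00103699  1.00539513 -0.45140521] [-0.01614082  0.01845817  0.04122997] [-2.74277441e-01 -3.70859599e+01 -3.65456235e+01 -1.27724733e-02
 -7.29156509e-01 -1.69699505e-02]
```

View pics/s8.png

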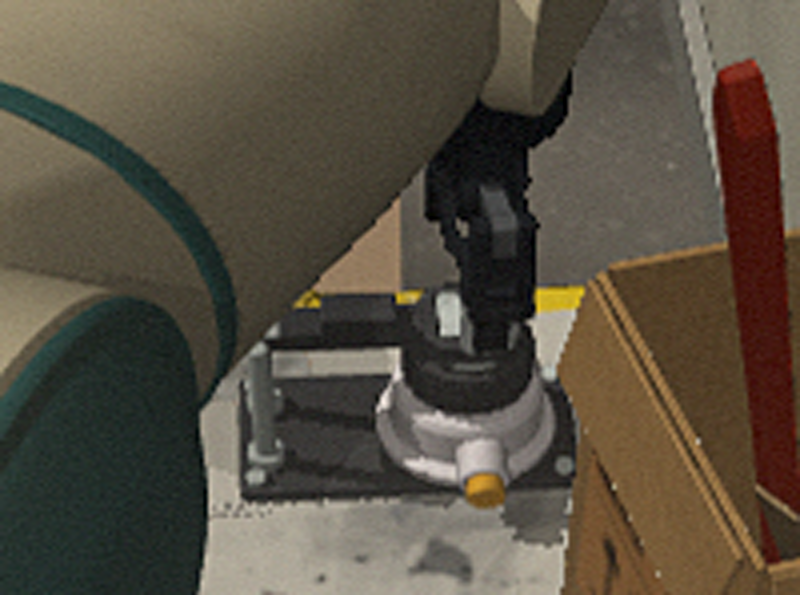

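View pics/t8.png

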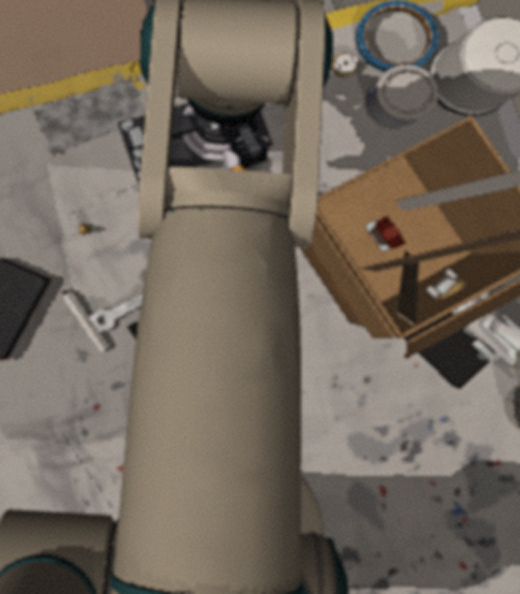

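```bash
python3 - <<'E'
from h import *
T=camera_model('top')
C=lambda u,v:(u/2+220,v/1.8+150)
for z in (255,): print('rim corner',toz(T,*C(318,205),z),toz(T,*C(405,340),z),toz(T,*C(470,120),z),'pred',[proj(T,(376,-73,z))])
for z in (300,350,400): print(z,toz(T,*C(300,242),z),toz(T,*C(322,30),z),toz(T,*C(143,235),z),toz(T,*C(300,400),z))
s=sense();print(s['tcp_pos'],s['qvel'])
E
```

```text
rim corner [369.43998004 -82.03589766 255.        ] [ 240.37474342 -151.06992626  255.        ] [ 449.49263858 -219.02258796  255.        ] pred [(np.float64(373.6497600057568), np.float64(260.22088120073124))]
300 [333.16139052 -59.83005488 300.        ] [530.00796322 -85.61333842 300.        ] [342.33730026  67.95139859 300.        ] [194.06938957 -54.72635865 300.        ]
350 [331.79393787 -53.93444959 350.        ] [516.43549778 -78.11910074 350.        ] [340.40091672  65.92421279 350.        ] [201.32601214 -49.14719614 350.        ]
400 [330.42648522 -48.03884429 400.        ] [502.86303234 -70.62486306 400.        ] [338.46453317  63.89702699 400.        ] [208.5826347  -43.56803363 400.        ]
[489.23322195  -6.21450154 146.43055177] [ 0.00141945 -0.02948717 -0.04889163 -0.00048334  0.00279484 -0.00154682]
```

>>> jog_arm --increments "0 0 0 0 0 -0.015 0.085; 0 0 0 0 0 -0.03 0.085; 0 0 0 0 0 -0.045 0.085; 0 0 0 0 0 -0.055 0.085; 0 0 0 0 0 -0.061 0.085"

```text
t: 9.87
tcp_pos: [490.1, -6.3, 86.3]
eef_rot: [3.083, 0.603, 0.001]
ft_force: [-1.6, 0.4, 0.8]
finger_gap: 84.7
```

>>> jog_arm --increments "0 0 0 0 0 0 0.085; 0 0 0 0 0 0 0.085"

```text
t: 10.03
tcp_pos: [490.3, -6.5, 87.2]
eef_rot: [3.083, 0.603, 0.002]
ft_force: [1.2, -0.3, 0.9]
finger_gap: 85.1
```

```bash
python3 - <<'E'
from h import *
s=sense();print(s['t'],s['tcp_pos'],s['eef_rot'],s['qpos'],s['ft_force'],s['torque'],s['effort'])
b=snapshot('scene')[:,:,::-1]; cv2.imwrite("pics/s9.png",cv2.resize(b[150:320,220:420],None,fx=4,fy=3.5,interpolation=cv2.INTER_CUBIC))
cv2.imwrite("pics/w9.png",snapshot('wrist')[:,:,::-1])
E
```

```text
10.0333 [490.34935705  -6.48576023  87.16901123] [3.08297611e+00 6.02713742e-01 1.67654323e-03] [-8.85706028e-02  8.33789195e-02  1.71521142e+00  5.40516676e-05
  1.34190636e+00 -4.74707617e-01] [ 1.20006427 -0.27462089  0.8686941 ] [-0.01340189  0.00280654  0.01476898] [ 2.08524358e-02 -3.54000092e+01 -3.20487499e+01  6.40282342e-04
 -2.19774985e-02  4.68633516e-04]
```

View pics/s9.png

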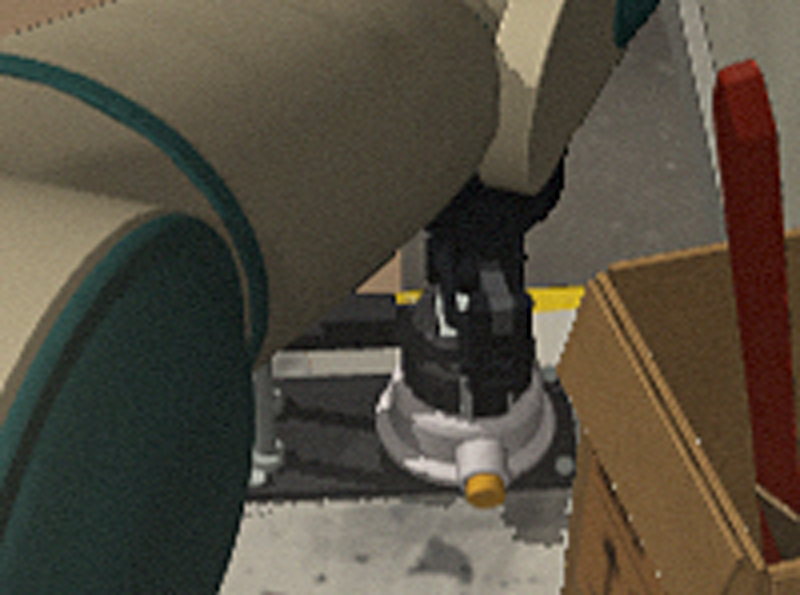

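View pics/w9.png

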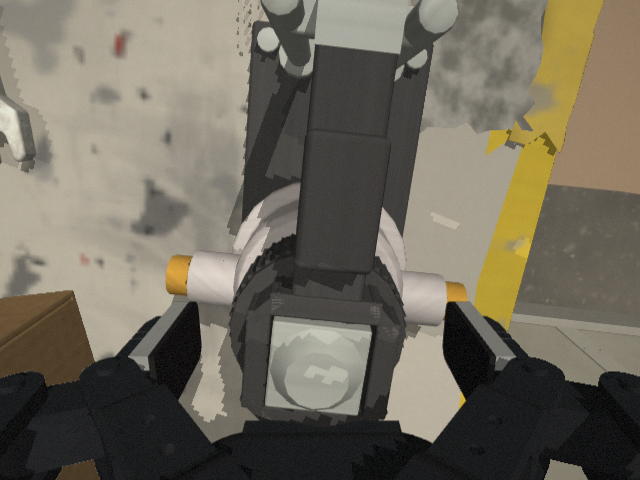

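>>> jog_arm --increments "0 0 0 0 0 0 0.065; 0 0 0 0 0 0 0.05; 0 0 0 0 0 0 0.03; 0 0 0 0 0 0 0.02; 0 0 0 0 0 0 0.02"

```text
t: 10.55
tcp_pos: [489.3, -7.0, 87.6]
eef_rot: [3.083, 0.602, -0.003]
ft_force: [-9.6, -1.5, 10.3]
finger_gap: 57.8
```

```bash
python3 - <<'E'
from h import *
s=sense();print(s['t'],s['finger_gap'],s['tcp_pos'],s['eef_rot'],s['ft_force'],s['torque'])
b=snapshot('scene')[:,:,::-1]; cv2.imwrite("pics/s10.png",cv2.resize(b[200:300,280:380],None,fx=6,fy=6,interpolation=cv2.INTER_CUBIC))
cv2.imwrite("pics/w10.png",snapshot('wrist')[:,:,::-1])
E
```

```text
10.55 57.80948905325828 [489.34173787  -6.98896157  87.56185653] [ 3.08267309e+00  6.02278826e-01 -2.75170925e-03] [-9.58431377 -1.50423065 10.27561938] [-0.2990588   1.4572273  -0.01452977]
```

View pics/s10.png

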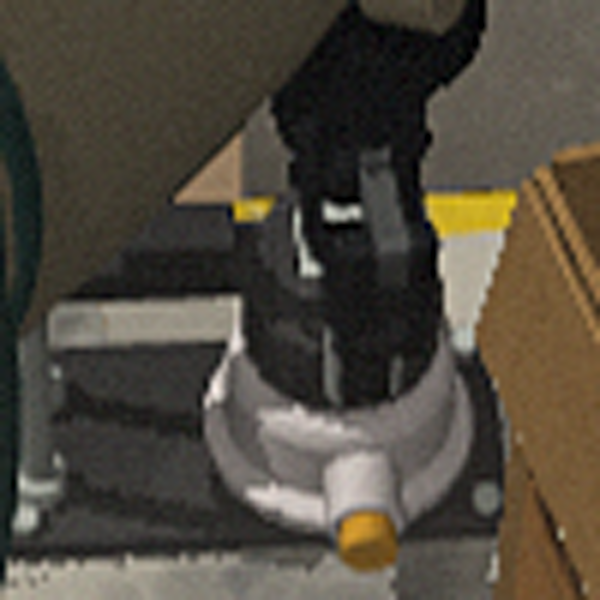

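View pics/w10.png

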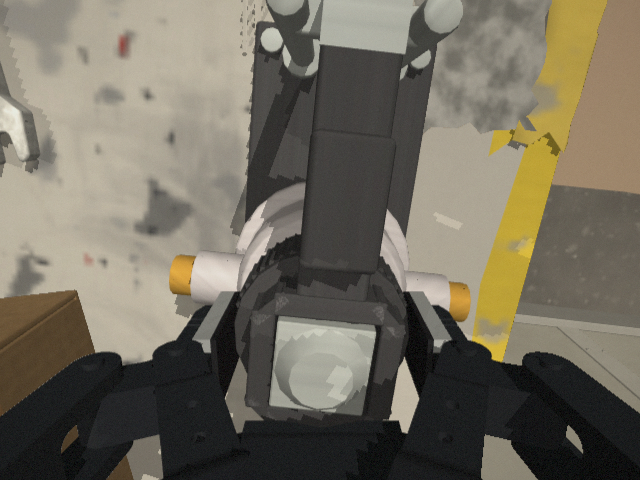

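>>> jog_arm --increments "0 0 -0.04 0 0 0 0.02; 0 0 -0.08 0 0 0 0.02; 0 0 -0.12 0 0 0 0.02; 0 0 -0.16 0 0 0 0.02; 0 0 -0.2 0 0 0 0.02"

```text
t: 11.07
tcp_pos: [489.4, -6.9, 87.6]
eef_rot: [3.127, 0.289, -0.002]
ft_force: [-9.5, -1.6, 10.7]
finger_gap: 57.7
```

```bash
cat > st.py <<'E'
from h import *
s=sense();r=s['eef_rot'];y=2*np.arctan2(r[1],r[0]);y=(y+np.pi)%(2*np.pi)-np.pi
print('t %.2f gap %.1f yaw %.3f'%(s['t'],s['finger_gap'],y),s['tcp_pos'].round(1),s['ft_force'].round(1),s['torque'].round(3),'e6 %.2f'%s['effort'][5])
E
python3 st.py
```

```text
t 11.07 gap 57.7 yaw 0.184 [489.4  -6.9  87.6] [-9.5 -1.6 10.7] [-0.278  1.38   0.097] e6 -0.53
```

>>> jog_arm --increments "0 0 -0.05 0 0 0 0.02; 0 0 -0.05 0 0 0 0.075; 0 0 -0.05 0 0 0 0.075; 0 0 0.05 0 0 0 0.075; 0 0 0.15 0 0 0 0.075"

```text
t: 11.48
tcp_pos: [490.1, -6.5, 86.4]
eef_rot: [3.096, 0.534, 0.001]
ft_force: [-0.7, 0.5, 0.0]
finger_gap: 74.8
```

>>> jog_arm --increments "0 0 0.1 0 0 0 0.075; 0 0 0.1 0 0 0 0.04; 0 0 0.1 0 0 0 0.02; 0 0 0.1 0 0 0 0.02; 0 0 0.1 0 0 0 0.02"

```text
t: 11.9
tcp_pos: [489.3, -6.9, 87.1]
eef_rot: [3.068, 0.675, -0.003]
ft_force: [-9.2, -2.7, 8.5]
finger_gap: 57.9
```

```bash
python3 st.py
```

```text
t 11.90 gap 57.9 yaw 0.433 [489.3  -6.9  87.1] [-9.2 -2.7  8.5] [-0.362  1.346  0.11 ] e6 0.09
```

>>> jog_arm --increments "0 0 -0.06 -0.0004 0 0 0.02; 0 0 -0.12 -0.0008 -0.0004 0 0.02; 0 0 -0.18 -0.0008 -0.0004 0 0.02; 0 0 -0.24 -0.0008 -0.0004 0 0.02; 0 0 -0.29 -0.0008 -0.0004 0 0.02"

```text
t: 12.32
tcp_pos: [489.3, -7.0, 87.1]
eef_rot: [3.134, 0.22, 0.001]
ft_force: [-2.1, -0.4, 5.1]
finger_gap: 58.0
```

```bash
python3 st.py
```

```text
t 12.32 gap 58.0 yaw 0.140 [489.3  -7.   87.1] [-2.1 -0.4  5.1] [-0.087  0.703  0.108] e6 -0.55
```

>>> jog_arm --increments "0 0 0 0 0 0 0.075; 0 0 0 0 0 0 0.075; 0 0 0.1 0 0 0 0.075; 0 0 0.2 0 0 0 0.075; 0 0 0.28 0 0 0 0.075"

```text
t: 12.73
tcp_pos: [489.2, -6.9, 86.3]
eef_rot: [-3.069, -0.672, -0.001]
ft_force: [-0.6, -0.3, -0.6]
finger_gap: 74.8
```

>>> jog_arm --increments "0 0 0 0 0 0 0.06; 0 0 0 0 0 0 0.03; 0 0 0 0 0 0 0.02; 0 0 0 0 0 0 0.02; 0 0 -0.02 0 0 0 0.02"

```text
t: 13.15
tcp_pos: [489.2, -7.0, 86.9]
eef_rot: [3.078, 0.63, 0.0]
ft_force: [-3.0, -0.3, 5.2]
finger_gap: 57.8
```

>>> jog_arm --increments "0 0 -0.03 0 0 0 0.02; 0 0 -0.06 0 0 0 0.02; 0 0 -0.08 0 0 0 0.02"

```text
t: 13.4
tcp_pos: [489.2, -6.9, 86.9]
eef_rot: [3.101, 0.504, 0.0]
ft_force: [-2.8, 0.1, 5.2]
finger_gap: 58.1
```

```bash
python3 st.py
```

```text
t 13.40 gap 58.1 yaw 0.322 [489.2  -6.9  86.9] [-2.8  0.1  5.2] [-0.031  0.605  0.103] e6 -0.09
```

>>> jog_arm --increments "0 0 -0.03 0 0 0 0.02; 0 0 -0.06 0 0 0 0.02; 0 0 -0.06 0 0 0 0.02"

```text
t: 13.65
tcp_pos: [489.2, -7.0, 86.9]
eef_rot: [3.115, 0.41, 0.001]
ft_force: [-2.3, -0.1, 5.1]
finger_gap: 57.8
```

```bash
python3 st.py
```

```text
t 13.65 gap 57.8 yaw 0.262 [489.2  -7.   86.9] [-2.3 -0.1  5.1] [-0.024  0.621 -0.072] e6 0.40
```

>>> jog_arm --increments "0 0 -0.03 0 0 0 0.02; 0 0 -0.06 0 0 0 0.02; 0 0 -0.06 0 0 0 0.02"

```text
t: 13.9
tcp_pos: [489.2, -6.9, 86.9]
eef_rot: [3.125, 0.317, 0.001]
ft_force: [-3.0, 0.4, 5.0]
finger_gap: 57.9
```

```bash
python3 st.py
```

```text
t 13.90 gap 57.9 yaw 0.202 [489.2  -6.9  86.9] [-3.   0.4  5. ] [-0.027  0.545 -0.04 ] e6 0.38
```

>>> jog_arm --increments "0 0 -0.03 0 0 0 0.02; 0 0 -0.06 0 0 0 0.02; 0 0 -0.06 0 0 0 0.02"

```text
t: 14.15
tcp_pos: [489.2, -6.9, 86.9]
eef_rot: [3.133, 0.226, 0.001]
ft_force: [-2.2, 0.5, 4.5]
finger_gap: 58.2
```

```bash
python3 st.py
```

```text
t 14.15 gap 58.2 yaw 0.144 [489.2  -6.9  86.9] [-2.2  0.5  4.5] [-0.047  0.564  0.891] e6 1.35
```

>>> jog_arm --increments "0 0 0 0 0 0 0.02; 0 0 0 0 0 0 0.02; 0 0 0 0 0 0 0.02; 0 0 0 0 0 0 0.02"

```text
t: 14.48
tcp_pos: [489.2, -6.9, 86.9]
eef_rot: [3.133, 0.228, 0.001]
ft_force: [-1.9, -0.2, 5.8]
finger_gap: 57.7
```

```bash
python3 st.py; python3 - <<'E'
from h import *
cv2.imwrite("pics/w11.png",snapshot('wrist')[:,:,::-1])
E
```

```text
t 14.48 gap 57.7 yaw 0.145 [489.2  -6.9  86.9] [-1.9 -0.2  5.8] [-0.054  0.497  0.865] e6 0.88
```

View pics/w11.png

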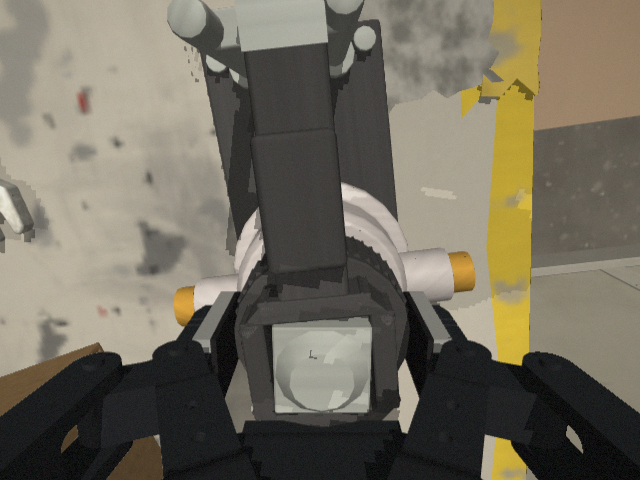

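>>> jog_arm --increments "0 0 0 0 0 0 0.075; 0 0 0 0 0 0 0.075; 0 0 0.08 0 0 0 0.075; 0 0 0.15 0 0 0 0.075; 0 0 0.15 0 0 0 0.075"

```text
t: 14.95
tcp_pos: [489.2, -7.0, 86.2]
eef_rot: [-3.107, -0.465, -0.0]
ft_force: [-0.2, 0.1, 0.3]
finger_gap: 75.1
```

>>> jog_arm --increments "0 0 0 0 0 0 0.06; 0 0 0 0 0 0 0.03; 0 0 0 0 0 0 0.02; 0 0 0 0 0 0 0.02; 0 0 0 0 0 0 0.02"

```text
t: 15.37
tcp_pos: [489.2, -7.0, 86.9]
eef_rot: [3.108, 0.461, 0.001]
ft_force: [-3.7, 0.1, 4.5]
finger_gap: 58.0
```

```bash
python3 st.py
```

```text
t 15.37 gap 58.0 yaw 0.294 [489.2  -7.   86.9] [-3.7  0.1  4.5] [-0.009  0.463 -0.051] e6 -0.02
```

>>> jog_arm --increments "0 0 -0.01 0 0 0 0.02; 0 0 -0.02 0 0 0 0.02; 0 0 -0.02 0 0 0 0.02"

```text
t: 15.62
tcp_pos: [489.2, -7.0, 86.9]
eef_rot: [3.111, 0.431, 0.001]
ft_force: [-2.3, -0.1, 4.6]
finger_gap: 58.2
```

```bash
python3 st.py
```

```text
t 15.62 gap 58.2 yaw 0.275 [489.2  -7.   86.9] [-2.3 -0.1  4.6] [-0.045  0.462  0.666] e6 0.82
```

>>> jog_arm --increments "0 0 -0.003 0 0 0 0.02; 0 0 -0.006 0 0 0 0.02; 0 0 -0.006 0 0 0 0.02; 0 0 -0.006 0 0 0 0.02; 0 0 -0.006 0 0 0 0.02"

```text
t: 16.03
tcp_pos: [489.2, -6.9, 86.9]
eef_rot: [3.112, 0.423, 0.001]
ft_force: [-3.8, -0.1, 5.3]
finger_gap: 57.7
```

```bash
python3 st.py
```

```text
t 16.03 gap 57.7 yaw 0.270 [489.2  -6.9  86.9] [-3.8 -0.1  5.3] [-0.046  0.444  0.952] e6 0.92
```

>>> jog_arm --increments "0 0 0 0 0 0 0.02; 0 0 0 0 0 0 0.02; 0 0 0 0 0 0 0.02"

```text
t: 16.28
tcp_pos: [489.2, -6.9, 86.9]
eef_rot: [3.112, 0.423, 0.0]
ft_force: [-3.4, -0.7, 6.3]
finger_gap: 57.9
```

```bash
python3 st.py
```

```text
t 16.28 gap 57.9 yaw 0.270 [489.2  -6.9  86.9] [-3.4 -0.7  6.3] [-0.06   0.428  0.927] e6 0.92
```

>>> jog_arm --increments "0 0 0 0 0 0 0.085; 0 0 0 0 0 0 0.085; 0 0 0 0 0 0 0.085; 0 0 0 0 0 0.01 0.085; 0 0 0 0 0 0.03 0.085"

```text
t: 16.7
tcp_pos: [487.7, -6.9, 114.8]
eef_rot: [-3.112, -0.422, 0.007]
ft_force: [0.8, -0.2, -0.0]
finger_gap: 84.9
```

>>> jog_arm --increments "0 0 0 0 0 0.03 0.085; 0 0 0 0 0 0.06 0.085; 0 0 0 0 0 0.09 0.085; 0 0 0 0 0 0.11 0.085; 0 0 0 0 0 0.11 0.085"

```text
t: 17.12
tcp_pos: [490.8, -7.1, 232.6]
eef_rot: [3.111, 0.422, 0.015]
ft_force: [0.4, -0.2, 0.4]
finger_gap: 85.2
```

```bash
python3 st.py; python3 - <<'E'
from h import *
import pickle
pickle.dump(camera_model('wrist'),open('w12.pkl','wb'))
cv2.imwrite("pics/w12.png",snapshot('wrist')[:,:,::-1])
b=snapshot('scene')[:,:,::-1]; cv2.imwrite("pics/s12.png",cv2.resize(b[150:320,220:420],None,fx=4,fy=3.5,interpolation=cv2.INTER_CUBIC))
E
```

```text
t 17.12 gap 85.2 yaw 0.270 [490.8  -7.1 232.6] [ 0.4 -0.2  0.4] [-0.017  0.059 -0.023] e6 -0.01
```

View pics/w12.png

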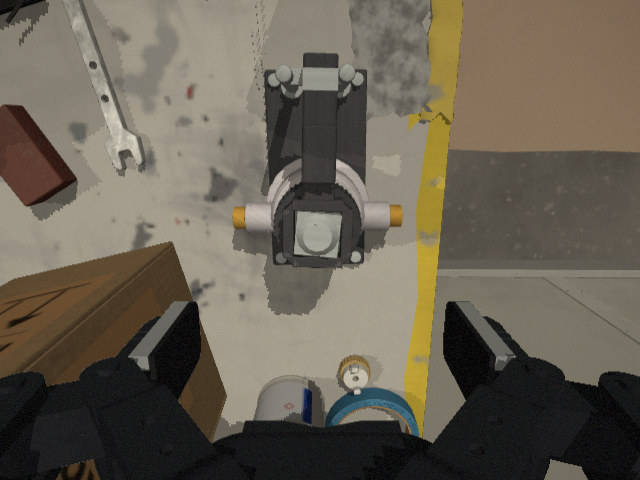

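View pics/s12.png

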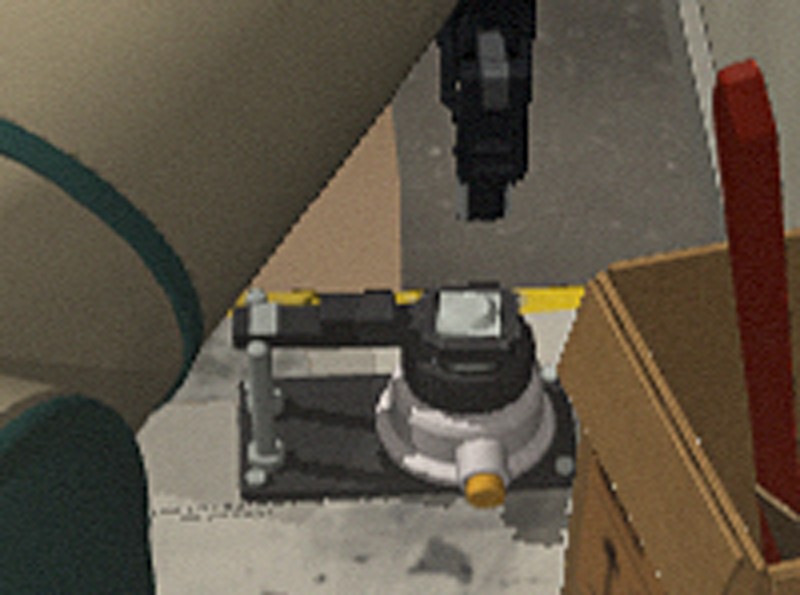

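>>> jog_arm --increments "0 0 0 0 0 0 0.085; 0 0 0 0 0 0 0.085; 0 0 0 0 0 0 0.085; 0 0 0 0 0 0 0.085"

```text
t: 17.55
tcp_pos: [488.8, -6.9, 225.4]
eef_rot: [-3.113, -0.423, 0.003]
ft_force: [-0.0, -0.4, -0.2]
finger_gap: 84.7
```

```bash
python3 st.py; python3 -c "
from bench import *
print(sign_off())"
```

```text
t 17.55 gap 84.7 yaw 0.270 [488.8  -6.9 225.4] [-0.  -0.4 -0.2] [ 0.044 -0.006  0.017] e6 0.00
the job is handed in; nothing more can be done
None
```

The key is fitted on the stud with its handle between the posts, the lock ring is hand-tight, and the job was handed in at about 17.6 s. No verdict was reported.

**Key:** I lowered it over the stud until it met the shoulder at about 15 N, backed off and released it.

**Ring:** I tightened it in three clockwise strokes, about 0.8 rad in total. The thread drag was about 0.1 N m. The seat came up at 0.89 N m, and I regripped with the jaws square to the key's head, clear of it, to check. The torque returned within 0.02 rad, and I held it at about 0.93 N m for over 0.4 s. That is slightly above the 0.8 N m asked for, and I estimate about 9 N on the post, against a 16 N limit.

**Last pictures and readings:** The key is down and between the posts, with the gripper open, clear and reading no force. The stud looks turned about 0.1 rad clockwise (judged by eye), within the key's play and the 0.2 rad limit. The ring and barrel joint angles could not be read directly. I did not deliberately touch any of the loose things, but did not measure their positions at the end.

**Disagreements:**
- The top camera put positions 3 to 8 mm off the wrist camera, so I relied on the wrist camera.
- When I closed on the key on the bench, the tool sat about 3.6 mm higher than commanded, with about 7 N on it. This caused no trouble later.

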